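# Reverse the ratchet and unscrew the cheese press

## Robot

A 6-joint arm with a two-finger parallel gripper is mounted at the origin on a cart in front of the work surface, level with it; the furniture and walls round the work are solid. World frame = base frame: x ahead of the robot, y to its left, z up, the work surface at z = 0. Lengths are in m, angles in degrees, forces in N, time in s.
With the tool pointing down it reaches from about 0.3 to 0.775 m from the base axis. Payload 14.6 kg.
Tool frame: the origin (TCP) lies between the finger pads; the fingertips stand manip.tips_ahead ahead of it and the grasp point (between the pads) lies 5 mm behind it (manip.tips_ahead is the distance from the TCP to the fingertips, in m); z points along the fingers, y is the line along which they close (so a half turn about z gives the same grasp; the last joint's range is limited). The gripper opens to 94 mm and grips with 3 to 60 N. Pads are 16 mm wide; open, the fingers measure 119 mm over their backs; the gripper's body (75 mm by 177 mm) begins 78 mm behind the grasp point.
Start: joints at [-75.092, 17.183, 87.147, -0, 75.671, -3.816], TCP at [0.177, -0.521, 0.219] pointing down, gripper open.
Joint ranges: [-173.82, 173.82], [-45.26, 126.66], [13.44, 144.39], [-59.66, 239.66], [0, 175.72], [-146.38, 146.38]. Speed limits (degrees/s): [127.2, 127.2, 147.25, 180, 180, 180].

## Interface

Orientations are given as [roll, pitch, yaw] about the fixed x, y, z axes, in that order (R = Rz(yaw) Ry(pitch) Rx(roll)).
In Python, from station import manip gives the robot as it stands. Calls block until the motion is done:
- manip.move_pose(position, orientation): joint-space move of the TCP to a pose.
- manip.movel(position, attitude=None, max_speed=0.15): straight line of the TCP; attitude=None keeps the orientation; max_speed is the mean speed in m/s.
- manip.move_joints(angles): joint-space move.
- manip.move_gripper(opening, squeeze=None): finger opening in m; squeeze is the grip in N (None keeps the last); returns when the fingers have stopped.
- manip.sleep(seconds).
- manip.solve_ik(position, orientation): joint angles nearest the present ones, or None.
- manip.get_state(): the state.
- manip.grab_frame(name): name is "side" or "top" or "wrist"; returns a dict with "pixels" (480x640x3 uint8, red, green, blue), "mtx" (3x3 intrinsics, pixels), "k1" (the pictures are not rectified: a ray, as slopes to the right and down, at radius r is drawn at 1 + k1 r^2 times it, then the intrinsics apply), "R" (3x3) and "t" (3): a world point X has camera coordinates R X + t. Camera axes: x right, y down, z forward; pixel columns grow to the right and rows downward; lengths in m; the calibration is good to about 2 mm. A picture is of the moment at which its call begins. There is no depth.
A pose or a line that the arm cannot do raises manip.PlanningError and nothing moves.
- manip.sign_off(): hands the job in; it is judged then, once.
The state is a dict: "t": time; "q": joint angles; "joint_velocities": joint speeds; "joint_torque": joint torques, N m; "ee_pos": TCP position; "ee_rot": TCP orientation; "contact_force": force on the tool from outside, world axes, zero at the start; "moment": the same for the moment, N m; "gripper_width": finger opening in m; "finger_force": force on a finger pad.
Only numpy, scipy, OpenCV 4.12 (cv2) and the standard library are available. Lean on these libraries where they do the work, as an engineer would, in place of code of your own. Each camera call takes 0.05 s, during which the arm holds its last target. There are 200 camera calls.

## Task

The small cheese press is still screwed down. Flip the direction lever on its ratchet head over to the loosening side without forcing it, then swing the handle to and fro so that the ratchet unscrews the press and its plate rises, until the plate is right up against its top stop; end there with one firm push of the grip against the stop (at least 12 N, but never more than 25 N on handle or lever). Never screw the press tighter, leave the lever on the loosening side, let go of everything, and leave the food and jars round it alone.

Things in the scene. Friction and masses are not known exactly. Their poses are not given: they have to be found in the camera images.
- press: Tabletop cheese press, fixed: wooden base 150 x 200 x 22 mm, two steel posts, crossbeam (top 150 mm up) and on it a ratchet head whose upright axis is the press's z axis. Origin: centre of the base's underside. A white mould stands under the pressing plate. At handle angle 0 the handle points along the press's -x, towards the robot; -y is then to the robot's right.
- handle (a joint): Handle angle about the upright axis, rad: 0 = points along the press's -x, positive = anticlockwise from above (grip moves to the press's -y, right). Swings between stops at -0.9 and +0.9 with 0.3 N m of friction, stays where left. Steel bar 16 mm wide, underside 159, top 172 mm above the table. Up to 0.7 rad of each driving swing is lost before the 10-tooth ratchet bites.
- grip (a point): Point on the upright wooden grip at the handle's outer end, 150 mm from the upright axis: a round post 26 mm thick fixed to the handle, from 173 to 224 mm above the table; this point is on its centre line at 200 mm. While unscrewing it takes 5 to 6 N sideways here; the push rises quickly when the plate meets its top stop or the handle its own stop. Hold or cage it loosely.
- lever (a joint): Direction lever angle relative to the handle, rad, -0.42 to +0.42; stays where left (1 to 2 N at its tip moves it). Negative (start): clockwise handle swings, seen from above, screw DOWN. Positive, 0.30 or more: anticlockwise swings unscrew and RAISE the plate. Return swings only click over. Positive = turned anticlockwise: the tip leans to the side to which the handle drives.
- lever_tip (a point): Point near the outer end of the direction lever, an upright dark steel fin 8 mm thick, 30 mm long, 179 to 199 mm above the table, pointing out along the handle on top of the head. Its pivot is 55 mm from the upright axis, out along the handle; this point is 26 mm from the pivot, at 191 mm. Head and neck below are flat, top at 176 mm; a hexagon on the axis reaches 188 mm.
- plate_top (a point): Point on top of the round steel pressing plate (88 mm across), 30 mm off its axis. The plate only moves up and down, 8 mm per rad of screw; the point is 95 to 99 mm above the table at the start and 108.6 mm with the plate against its top stop. The screw drags with 0.5 N m and stays wherever it is left.
- lime: Lime, 57 x 46 x 45 mm, a bystander beside the press; origin at the centre of its underside.
- mushroom: Brown mushroom, 52 mm wide, 46 mm high, a bystander; origin at the centre of its underside.
- garlic: Garlic bulb, 43 x 45 x 40 mm, a bystander; origin at the centre of its underside.
- onion: Onion, 68 mm wide, 64 mm high, a bystander; origin at the centre of its underside.
- curry_jar: Narrow spice jar with a tall lid, 50 mm wide, 110 mm high, a bystander; origin at the centre of its underside.
- masala_jar: Wider spice jar, 62 mm wide, 104 mm high, a bystander; origin at the centre of its underside.

How it is judged:
By the outcome, as a careful person would: the job done as asked, in the order asked, and still so for the second after the job is handed in, with the robot touching nothing.
It also fails if it takes over 72 s, if anything falls off the work surface, if the arm or the gripper's body presses on something with over 40 N, if the wrist force passes 120 N, or if a joint passes its speed limit or range.

## Working session

There is one attempt and no reset: what is moved stays moved. The work goes in short steps, each a Python script; the robot and the scene stay as the last script left them, time stands still between calls to the robot, and variables do not carry over. Pictures are saved under pics/ and viewed, at most 10 in all, crops included, and the job is handed in when it is done.

```bash
mkdir -p pics; ls; python3 - <<'E'
from station import manip
import cv2
for n in ("top","side"):
    f=manip.grab_frame(n); cv2.imwrite(f"pics/{n}0.png",f["pixels"][:,:,::-1])
    print(n,f["mtx"].tolist(),f["k1"],f["R"].tolist(),f["t"].tolist())
print(manip.tips_ahead,manip.get_state())
E
```

```text
pics
top [[573.9975375566264, 0.0, 319.36680890102366], [0.0, 573.9975375566264, 247.41529198203233], [0.0, 0.0, 1.0]] -0.1454705690759316 [[-0.013752936403362418, -0.9998796289855072, -0.007182219718850162], [-0.9963774899222769, 0.014306912770841396, -0.08382845473436015], [0.08392111960923901, 0.006003314648784408, -0.9964543170144629]] [0.29942685383615514, 0.5296181859643818, 1.3119919749785915]
side [[578.0850665505529, 0.0, 312.8080812910619], [0.0, 578.0850665505529, 237.98584357359476], [0.0, 0.0, 1.0]] -0.02515110786014456 [[-0.8229097791990758, -0.5680663196806922, -0.01096137504886982], [-0.2783011909628837, 0.41982096180052597, -0.8638858762252812], [0.4953462853470983, -0.7078495719270548, -0.5035683082914534]] [0.5862183424283933, 0.13663294220108557, 1.0166226200072936]
0.014 {'t': 0.1, 'q': array([-7.50915548e+01,  1.72129041e+01,  8.71760846e+01, -9.53876215e-05,
        7.56698371e+01, -3.81616371e+00]), 'joint_velocities': array([-0.06383958, -0.06269308, -0.05732692, -0.01727667,  0.05770137,
       -0.00699299]), 'joint_torque': array([ 7.13068366e-04, -5.32645297e+01, -3.53278971e+01,  7.09955301e-02,
        2.35056173e-02, -5.92326342e-05]), 'ee_pos': array([ 0.17649994, -0.52068378,  0.21894353]), 'ee_rot': array([-1.79941298e+02, -3.82298271e-03,  1.87246306e+01]), 'contact_force': array([-0.33448658,  0.9560156 ,  0.02227868]), 'moment': array([ 0.01089314,  0.03716316, -0.03125657]), 'finger_force': 0.0, 'gripper_width': 0.09406186454046365}
```

View pics/top0.png

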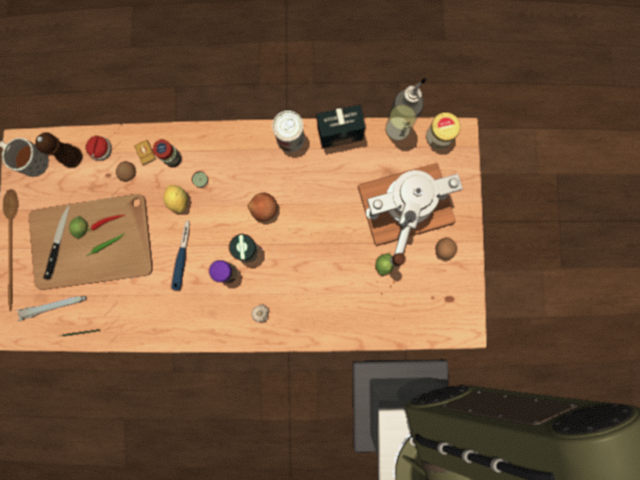

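View pics/side0.png

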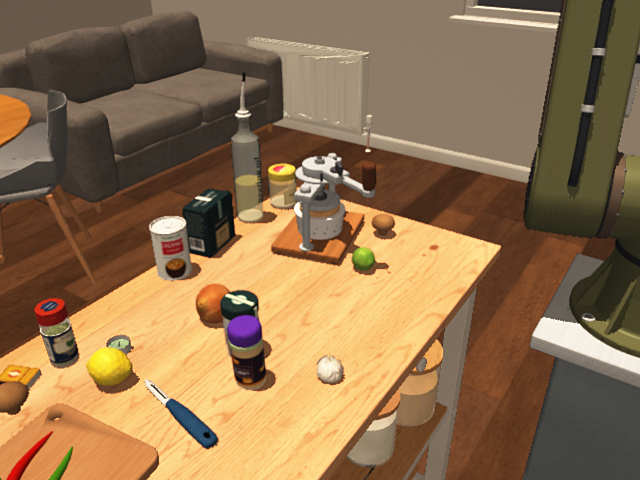

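The top view shows the press at about (407,205), the head at (417,192), the grip at (399,259) and the lime at (385,264). The side view shows the press at (320,205), the grip at (369,178) and the lime at (363,259). I'll enlarge both.

```bash
cat > h.py <<'E'
import numpy as np, cv2
def ray(f,u,v):
    K=f["mtx"]; d=np.array([(u-K[0][2])/K[0][0],(v-K[1][2])/K[1][1]]); s=d.copy()
    for _ in range(20): s=d/(1+f["k1"]*(s@s))
    R=np.array(f["R"]); t=np.array(f["t"])
    return -R.T@t, R.T@np.array([s[0],s[1],1])
def atz(f,u,v,z):
    c,d=ray(f,u,v); return (c+d*(z-c[2])/d[2])
def proj(f,X):
    p=np.array(f["R"])@X+np.array(f["t"]); s=p[:2]/p[2]; s=s*(1+f["k1"]*(s@s)); K=f["mtx"]
    return np.array([K[0][0]*s[0]+K[0][2],K[1][1]*s[1]+K[1][2]])
def crop(f,x0,y0,w,h,k,name):
    cv2.imwrite(name,cv2.resize(f["pixels"][y0:y0+h,x0:x0+w,::-1],None,fx=k,fy=k,interpolation=cv2.INTER_CUBIC))
E
python3 - <<'E'
from station import manip
from h import *
crop(manip.grab_frame("top"),350,150,130,130,4.5,"pics/topc.png")
crop(manip.grab_frame("side"),265,140,140,140,4.2,"pics/sidec.png")
E
```

```text
(no output)
```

View pics/topc.png

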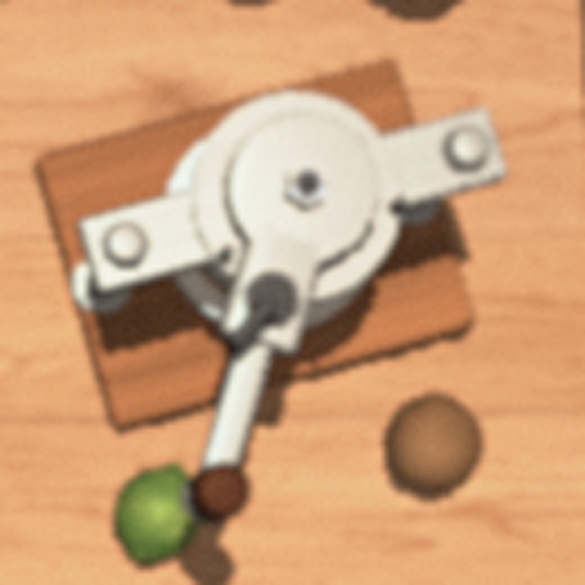

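View pics/sidec.png

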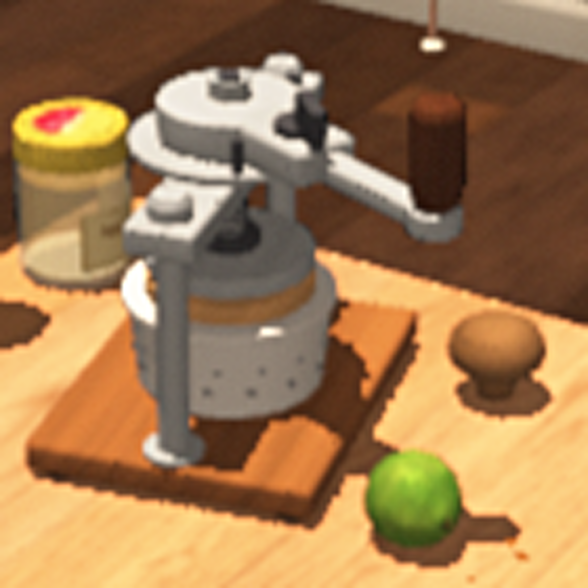

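The crops show, in crop pixels:
- **Top crop:** hexagon (306,186), lever pivot (270,298), lever end about (237,340), grip top (219,490). The base corners are (40,160), (395,62), (470,328) and (118,430). Lime is at (157,513) and mushroom at (433,445).
- **Side crop:** hexagon top (231,75) and grip top centre about (438,100).

```bash
python3 - <<'E'
from station import manip
from h import *
np.set_printoptions(precision=4,suppress=True)
f=manip.grab_frame("top"); g=manip.grab_frame("side")
T=lambda x,y,z: atz(f,(x+.5)/4.5-.5+350,(y+.5)/4.5-.5+150,z)
S=lambda x,y,z: atz(g,(x+.5)/4.2-.5+265,(y+.5)/4.2-.5+140,z)
C=[T(*p,.022) for p in((40,160),(395,62),(470,328),(118,430))]
print("corners",*C,"mean",np.mean(C,0)); 
for i in range(4):
    d=C[(i+1)%4]-C[i]; print(np.linalg.norm(d),np.degrees(np.arctan2(d[1],d[0])))
hx=T(306,186,.188); gr=T(219,490,.224); print("hex",hx,"side",S(231,75,.188)); print("grip",gr,"side",S(438,97,.224))
d=gr-hx; print("r",np.hypot(*d[:2]),"dir",np.degrees(np.arctan2(d[1],d[0])))
p=T(270,298,.199);e=T(237,340,.199); print("piv",p,np.hypot(*(p-hx)[:2]),"tip",e,np.hypot(*(e-p)[:2]),"dir",np.degrees(np.arctan2(*(e-p)[1::-1])))
print("lime",T(157,513,.025),"mush",T(433,445,.03))
print("post",T(125,245,.155),T(466,148,.155))
for h in(-.02,0,.02): print([manip.solve_ik([0.45,y,.24],[180,0,w]) is not None for y in (-.1,0,.1) for w in (-90,-45,0,45,90)])
E
```

```text
corners [0.6796 0.1978 0.022 ] [0.7303 0.0087 0.022 ] [ 0.5882 -0.0258  0.022 ] [0.5373 0.1603 0.022 ] mean [0.6338 0.0853 0.022 ]
0.1957530133918197 -75.01244981169235
0.14621621680511557 -166.36697832656682
0.19286844259723385 105.30487788000401
0.14724463730988505 14.76620118421502
hex [0.634  0.0865 0.188 ] side [0.6303 0.091  0.188 ]
grip [0.4927 0.1351 0.224 ] side [0.492  0.1352 0.224 ]
r 0.14946728864769526 dir 161.0140433987802
piv [0.5808 0.1064 0.199 ] 0.05677664758318571 tip [0.5619 0.1219 0.199 ] 0.02448719612191983 dir 140.6283462109584
lime [0.4937 0.1413 0.025 ] mush [ 0.5265 -0.0023  0.03  ]
post [0.6129 0.1673 0.155 ] [0.6576 0.0037 0.155 ]
[False, True, True, True, True, False, True, True, True, True, False, True, True, True, True]
[False, True, True, True, True, False, True, True, True, True, False, True, True, True, True]
[False, True, True, True, True, False, True, True, True, True, False, True, True, True, True]
```

```bash
cat >> h.py <<'E'
from station import manip
AX=np.array([.6335,.0865]); PY=14.7; H0=-.588
def dirs(a):
    w=np.radians(194.7)+a; return np.array([np.cos(w),np.sin(w)]),np.array([-np.sin(w),np.cos(w)])
def pose(a,r,s,z):
    "tool at handle angle a, radius r, tangential offset s (anticlockwise +)"
    n,t=dirs(a); p=AX+r*n+s*t
    return [p[0],p[1],z],[180,0,PY+np.degrees(a)]
def F(a,b=0):
    "push exerted tangentially by the tool (anticlockwise +), radial, z"
    n,t=dirs(a); f=manip.get_state()["contact_force"]-b; return np.array([-f[:2]@t,-f[:2]@n,-f[2]])
E
python3 - <<'E'
from h import *
np.set_printoptions(precision=3,suppress=True)
s=manip.get_state(); p=s["ee_pos"]
print([manip.solve_ik(*pose(a,.15,0,.196)) is not None for a in np.linspace(-.95,.95,9)])
manip.movel([p[0],p[1],.32]); manip.move_gripper(.044,10)
manip.move_pose(*pose(H0,.083,0,.30)); manip.movel(pose(H0,.083,0,.198)[0],max_speed=.08)
manip.sleep(.2); b=manip.get_state()["contact_force"]; print(b,manip.get_state()["gripper_width"],manip.get_state()["t"])
for x in [.008,.012,.016,.018,.020,.022]+[.022+.001*i for i in range(1,9)]:
    manip.movel(pose(H0,.083,x,.198)[0],max_speed=.03); f=F(H0,b); print(x,f,round(manip.get_state()["t"],2))
    if f[0]>5: break
f=manip.grab_frame("top"); crop(f,370,180,70,90,6,"pics/l1.png")
E
```

```text
[True, True, True, True, True, True, True, True, True]
[ 0.027 -0.14   0.374] 0.043883160367101694 6.2583
0.008 [ 0.594 -0.47  -0.229] 6.67
0.012 [ 1.013  0.157 -0.78 ] 6.96
0.016 [ 0.06   0.819 -0.124] 7.24
0.018 [-0.218 -0.139 -0.551] 7.49
0.02 [ 1.363 -0.496 -0.103] 7.74
0.022 [ 1.017 -0.888  0.101] 7.99
0.023 [ 0.647 -0.918  0.291] 8.24
0.024 [ 1.881 -1.475 -0.622] 8.49
0.024999999999999998 [ 1.181 -1.422 -0.125] 8.74
0.026 [ 2.712 -0.43   0.512] 8.99
0.027 [ 2.316 -0.096  0.552] 9.24
0.027999999999999997 [1.083 0.161 0.89 ] 9.49
0.028999999999999998 [3.398 0.499 0.194] 9.74
0.03 [4.168 0.714 0.626] 9.99
```

```bash
python3 - <<'E'
from h import *
manip.movel(pose(H0,.083,.015,.198)[0],max_speed=.06)
manip.movel(pose(H0,.083,.015,.28)[0],max_speed=.15)
manip.movel(pose(H0,.25,.0,.30)[0],max_speed=.2)
print(manip.get_state()["t"])
crop(manip.grab_frame("top"),370,160,80,110,5,"pics/l2.png")
crop(manip.grab_frame("side"),265,140,140,140,4.2,"pics/l2s.png")
E
```

```text
12.1333
```

View pics/l2.png

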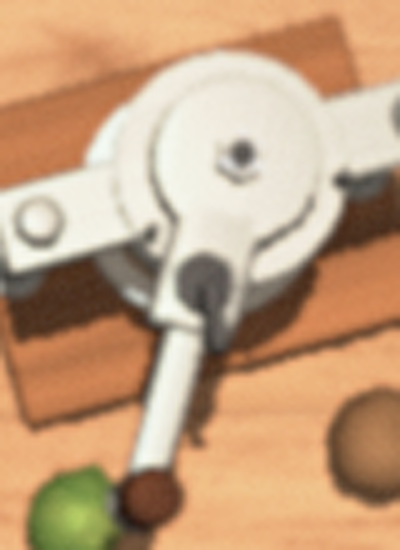

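View pics/l2s.png

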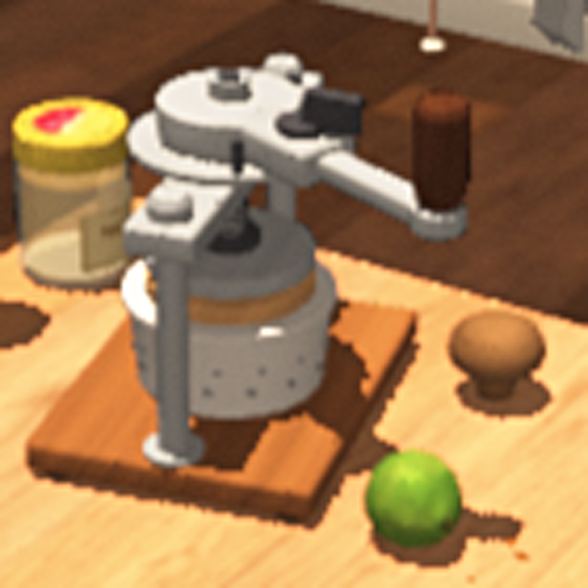

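The lever now leans to the other side, pivot (205,280) and end (217,340), so it is on the loosening side. The handle is almost unmoved with the grip at (150,497), and nothing else has shifted. Next is the first driving swing.

```bash
cat >> h.py <<'E'
def go(a,s=0,v=.12,b=0,say=True):
    p,o=pose(a,.15,s,.196); manip.movel(p,o,max_speed=v); f=F(a,b)
    if say: print(round(a,3),s,f.round(1),round(manip.get_state()["t"],2))
    return f
E
python3 - <<'E'
from h import *
A=-.57
p,o=pose(A,.15,0,.29); manip.movel(p,o,max_speed=.2); manip.movel(pose(A,.15,0,.196)[0],max_speed=.12)
manip.move_gripper(.034); manip.sleep(.15); b=manip.get_state()["contact_force"]; np.save("b.npy",b); print(b,manip.get_state()["gripper_width"])
a=A
while a<.86:
    a+=.15 if a<.5 else .04; f=go(a,b=b)
    if f[0]>10: break
crop(manip.grab_frame("side"),265,140,140,140,4.2,"pics/s3.png")
E
```

```text
[ 0.68270403 -0.93972753 -0.79015237] 0.034165948805415666
-0.42 0 [ 0.2 -1.7 -0.3] 14.7
-0.27 0 [ 1.4 -1.  -0.5] 15.03
-0.12 0 [ 1.2 -0.7 -0.6] 15.37
0.03 0 [ 1.1  0.1 -1.3] 15.7
0.18 0 [ 1.9 -0.9 -0. ] 16.03
0.33 0 [ 0.5  0.3 -0.6] 16.37
0.48 0 [ 1.1  0.2 -0.6] 16.7
0.63 0 [ 1.7  0.4 -0.5] 17.03
0.67 0 [2.9 0.3 0.2] 17.28
0.71 0 [ 3.5  0.8 -0.2] 17.53
0.75 0 [2.  1.9 0.5] 17.78
0.79 0 [ 2.5  1.  -0.9] 18.03
0.83 0 [1.6 1.2 0.1] 18.28
0.87 0 [ 2.1  0.3 -0.6] 18.53
```

View pics/s3.png

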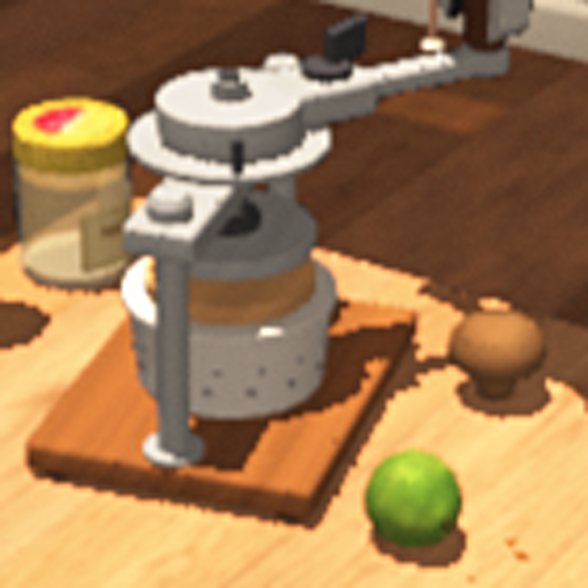

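The handle is now on the right with the grip at (485,20), the lever is still flipped, and the plate has risen visibly. I'll measure how far from the plate's image shift.

```bash
python3 - <<'E'
from h import *
g=manip.grab_frame("side")
A=cv2.imread("pics/l2s.png",0).astype(np.float32);B=cv2.imread("pics/s3.png",0).astype(np.float32)
for x0,x1,y0,y1 in((195,235,255,312),(235,300,255,312),(195,300,262,315)):
    r=cv2.matchTemplate(B[y0-45:y1+10,x0:x1],A[y0:y1,x0:x1],cv2.TM_CCOEFF_NORMED)[:,0]; i=r.argmax(); print((45-i)/4.2,r[i])
c=np.array([*AX,.1]);print("px/mm",(proj(g,c)-proj(g,c+[0,0,.01]))/10)
# vertical profiles of plate's lower rim (plate->cheese) 
for x in (215,250,280): print(x,A[200:320:5,x-3:x+4].mean(1).round().astype(int).tolist(),B[200:320:5,x-3:x+4].mean(1).round().astype(int).tolist())
E
```

```text
4.285714285714286 0.8210533
4.285714285714286 0.6684357
4.285714285714286 0.6199429
px/mm [0.00235333 0.42889747]
215 [217, 203, 174, 117, 85, 79, 78, 63, 46, 37, 43, 81, 93, 92, 92, 91, 97, 105, 105, 101, 94, 93, 103, 104] [216, 203, 173, 117, 83, 79, 76, 76, 87, 92, 91, 91, 93, 104, 104, 103, 98, 94, 94, 91, 89, 93, 104, 105]
250 [50, 57, 78, 77, 54, 32, 30, 34, 35, 37, 58, 87, 94, 94, 90, 91, 100, 106, 104, 99, 90, 98, 108, 110] [70, 41, 31, 31, 34, 34, 46, 79, 93, 92, 92, 89, 92, 104, 104, 103, 94, 89, 89, 87, 89, 99, 107, 109]
280 [107, 107, 103, 93, 88, 89, 89, 88, 87, 88, 88, 90, 91, 91, 93, 101, 104, 100, 96, 95, 102, 102, 97, 99] [88, 89, 88, 87, 87, 88, 87, 88, 90, 92, 93, 99, 105, 102, 97, 94, 93, 92, 93, 96, 101, 102, 96, 97]
```

The plate has risen about 8–10 mm, so it needs one more partial swing. I'll return the handle and then drive it in fine, force-checked steps.

```bash
python3 - <<'E'
from h import *
b=np.load("b.npy"); a=.87
while a>-.85:
    a-=.1725; f=go(a,b=b)
    if abs(f[0])>12: break
n=0
while a<.86:
    a+=.02; f=go(a,b=b,say=False,v=.03); n+=1
    if n%6==0 or f[0]>4: print(round(a,3),f.round(1),round(manip.get_state()["t"],2))
    if f[0]>7: break
print(a,f)
E
```

```text
0.698 0 [ 2.3 -0.1 -0.2] 19.0
0.525 0 [ 1.8 -0.1 -0.8] 19.37
0.353 0 [ 1.3 -0.  -1.2] 19.73
0.18 0 [ 0.7 -0.8 -1. ] 20.1
0.008 0 [ 2.  -0.9 -0.9] 20.47
-0.165 0 [ 0.5 -0.3 -0.8] 20.83
-0.337 0 [ 0.5 -0.8 -1. ] 21.2
-0.51 0 [ 0.3 -0.9  0.2] 21.57
-0.682 0 [ 0.5 -1.5 -0.4] 21.93
-0.855 0 [-0.4 -1.3 -0. ] 22.3
-0.735 [ 0.5 -0.6 -0.2] 23.8
-0.615 [ 0.6 -1.5 -1.4] 25.3
-0.495 [ 0.6 -0.9 -0.3] 26.8
-0.375 [ 4.8 -1.1 -0.8] 28.3
-0.355 [ 4.4 -1.2 -0.4] 28.55
-0.315 [ 4.2 -2.6 -1.1] 29.05
-0.275 [ 4.8 -2.2 -1.5] 29.55
-0.255 [ 4.4 -1.5 -0.2] 29.8
-0.215 [ 4.8 -2.7 -0.7] 30.3
-0.195 [ 4.7 -2.4 -1. ] 30.55
-0.175 [ 4.1 -2.4 -0. ] 30.8
-0.155 [ 4.6 -2.1 -1.1] 31.05
-0.135 [ 4.2 -3.4 -0.4] 31.3
-0.115 [ 4.3 -2.5 -1.3] 31.55
-0.095 [ 4.6 -2.3 -0.5] 31.8
-0.075 [ 6.8 -2.9 -0.6] 32.05
-0.055 [ 9.5 -2.2 -1. ] 32.3
-0.05499999999999938 [ 9.45940613 -2.18019727 -1.04904455]
```

The plate meets its stop at about -0.08 rad, with the force rising roughly 0.9 N per mm. Now the firm push, then release.

```bash
python3 - <<'E'
from h import *
b=np.load("b.npy"); a=-.055; s=0
while s<.014:
    s+=.001; f=go(a,s,v=.02,b=b)
    if f[0]>15.5: break
manip.sleep(.4); print("held",F(a,b))
while s>-.012:
    s-=.003; f=go(a,s,v=.06,b=b)
    if f[0]<1.2: break
s-=.002; go(a,s,b=b)
manip.move_gripper(.046); manip.sleep(.1); print(F(a,b))
manip.movel(pose(a,.15,s,.30)[0],max_speed=.12)
manip.movel(pose(a,.27,s,.32)[0],max_speed=.2)
print(manip.get_state()["t"])
t=cv2.resize(manip.grab_frame("top")["pixels"][150:280,350:480],(480,480),interpolation=2)
g=cv2.resize(manip.grab_frame("side")["pixels"][140:280,265:405],None,fx=4.2,fy=4.2,interpolation=2)
cv2.imwrite("pics/e_s.png",g[:,:,::-1]); cv2.imwrite("pics/e_t.png",t[:,:,::-1])
E
```

```text
-0.055 0.001 [12.8 -3.5 -1.4] 32.55
-0.055 0.002 [12.7 -4.8 -2.2] 32.8
-0.055 0.003 [16.3 -5.3 -2.8] 33.05
held [14.59832986 -4.67010421 -3.38551043]
-0.055 0.0 [11.4 -1.8 -1.1] 33.7
-0.055 -0.003 [ 8.5 -0.   0.3] 33.95
-0.055 -0.006 [5.9 1.9 0.5] 34.2
-0.055 -0.009000000000000001 [ 1.8 -0.4 -0.9] 34.45
-0.055 -0.012 [ 1.2  0.1 -1.2] 34.7
-0.055 -0.014 [ 0.9  0.1 -0.5] 34.95
[ 0.52561546 -0.20551082 -1.0267291 ]
37.25
```

View pics/e_s.png

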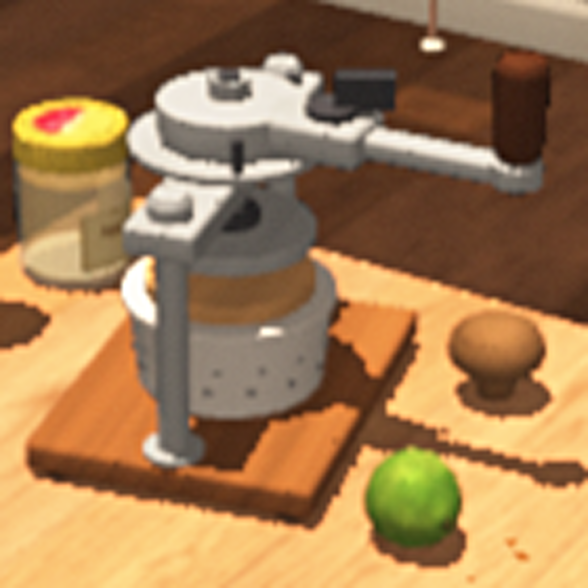

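View pics/e_t.png

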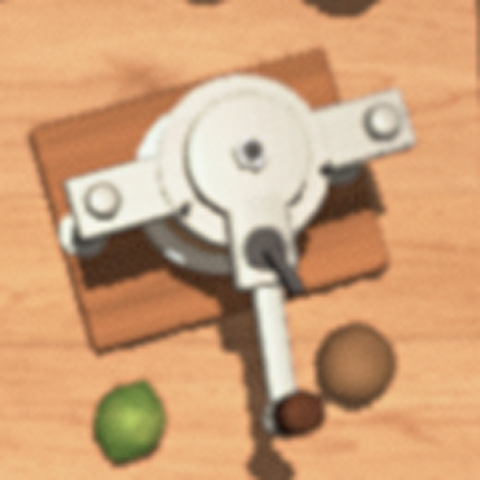

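The side view shows the plate up, the lever at (365,88) still on the loosening side, and the grip at (520,110) free. In the top view the lime (129,421) and mushroom (355,365) are where they were. The push was held at 14.6 N, with a 16.3 N peak.

```bash
python3 -c "
from station import manip
print(manip.sign_off())"
```

```text
the job is handed in; nothing more can be done
None
```

I've handed the job in: the lever is on the loosening side and the press is unscrewed to its top stop. The final push peaked at 16.3 N and held at about 14.6 N, then I let go of everything at about 37 s; the lime and mushroom beside the press hadn't moved, and the arm stayed clear of the other food and jars.

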